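# Seat the feed roller in its vee bearings and close the pressure arm

### The arm

A 7-joint arm with a two-finger parallel gripper is mounted at the origin on the work surface. World frame = base frame: x ahead of the robot, y to its left, z up, the work surface at z = 0. Lengths are in m, angles in rad, forces in N, time in s.
With the tool pointing down it reaches from about 0.4 to 0.9 m from the base axis. Payload 5.5 kg.
Tool frame: the origin (TCP) lies midway between the tips of the shut fingers; the grasp point (between the pads) lies 19 mm behind it; z points along the fingers, y is the direction in which the jaws open and shut (so a half turn about z gives the same grasp; the last joint's range is limited). The gripper opens to 85 mm and grips with 20 to 120 N. Pads are 22 mm wide; open, the fingers measure 114 mm over their backs; the gripper's body (76 mm by 85 mm) begins 54 mm behind the grasp point. The pads swing forward as they close: fully open they stand 13 mm farther back than shut.
Start: joints at [1.46, 0.501, -0.427, 1.55, 0.221, 1.138, -0.21], TCP at [0.237, -0.605, 0.231] pointing down, gripper open.
Joint ranges: [-2.88, 2.88], [-0.31, 2.03], [-1.54, 1.56], [0.2, 2.42], [-1.41, 4.55], [0.19, 2.02], [-2.57, 2.57]. Speed limits (rad/s): [2.57, 2.57, 3.14, 3.14, 3.14, 3.14, 3.14].

### API

Orientations are given as a unit quaternion [x, y, z, w].
In Python, from workcell import sensors, viewer, workorder gives the robot as it stands. The module is installed in compiled form; this text tells all that it offers.
- The arm moves only by the tool jog_arm, never from a script. Its argument "targets" is a list of rows, each an object of numbers: "x", "y", "z": the shift along the tool's x, y, z in cm; "ax", "ay", "az": the turn, a rotation vector about the tool's x, y, z in degrees. In form: [{"x": .., "y": .., "z": .., "ax": .., "ay": .., "az": ..}, ...]. A call has exactly 10 rows; each row shifts and turns the commanded pose from where the row before left it, along the tool's axes as they then stand; what a row does not reach is not made up. A row lasts 1/8 s, in which the tool goes at most 62.5 mm and 10.7 degrees, less where a joint would pass 70% of its speed; a pose out of reach is approached as far as the arm can. A call with a gripper value outside its range is refused whole. "gripper" is the opening, from 0 (shut) to 1 (fully open), set as the call begins (left out, the last holds). The fingers move at their own pace and stop on an object; "grip_force" is the grip in N (left out, the last holds). Time passes only in rows, so rows that do not move let the fingers close, or fill a call up. It gives the time, the measured TCP pose, the force and the opening at its end, in the units of the state.
- sensors.observe(): the state, without advancing time (a new reading comes with each control period).
- viewer.read_camera(name): name is "side" or "top"; returns the picture (420x560x3 uint8, red, green, blue); there is no depth.
- viewer.get_calibration(name): a dict with "fx", "fy", "cx", "cy" (pixels), "distortion" ([k1, k2, p1, p2, k3] as OpenCV has them; the pictures are not rectified), "world_from_camera" (4x4, takes a point from camera to world coordinates). Camera axes: x right, y up, looking along -z (the intrinsics and any distortion apply to the point x, -y, -z); pixel columns grow to the right and rows downward; lengths in m; the calibration is good to about 2 mm. A picture is of the moment at which its call begins. get_calibration takes no time and is no camera call.
- workorder.close_job(): hands the job in, once; it reports no verdict.
The state is a dict: "time": time; "q": joint angles; "dq": joint speeds; "joint_efforts": joint torques, N m; "tool_pos": TCP position; "eef_rot": TCP orientation; "wrist_force": force on the tool from outside, world axes, zero at the start; "ft_torque": the same for the moment, N m; "finger_gap": opening from 0.0 (shut) to 1.0 (fully open).
Only numpy, scipy, OpenCV 4.12 (cv2) and the standard library are available. Lean on these libraries where they do the work, as an engineer would, in place of code of your own. Each camera call takes 0.05 s, during which the arm holds its last target. There are 200 camera calls.

### The job

Roll the rubber feed roller along the two rails of the opened paper feeder until it drops into the vees; push it lightly, without gripping it or lifting it off the rails, and let go so that it centres itself. Then swing the upright pressure arm over and press it down until its rubber pad bears firmly on the roller, about as firmly as a stiff push-button (some 10 newtons) and no harder, and leave it clamped there. Do not disturb the other things on the desk.

Things in the scene. Friction and masses are not known exactly. Their poses are not given: they have to be found in the camera images.
- feeder: Opened paper feeder, fixed: black base 270 x 190 x 12 mm with two grey rails along its x, 16 mm wide, at y = +/-75 mm, open between them (134 mm) down to the base as far as a cross beam at x = 105 mm (top 85 mm high). Origin on the desk under the middle of the vees; x points along the rails from parked roller to vees to arm hinge, y along the roller, z up.
- vee (a point): Where the seated roller's centre lies, 78.2 mm above the desk; axes as the feeder's. Along feeder x each rail has: rear stop 89 mm high (x -128 to -106 mm), flat top 75 mm high, parking notch 10 mm wide at x = -75, flat to x = -18, a 90-degree vee with its apex at x = 0, 57 mm high, far flank up to x = 30, 87 mm high, then flat.
- roller_center (a point): Centre of the feed roller: black rubber sleeve 34 mm across, 116 mm long, turning freely on a steel shaft with journals 30 mm across, 28 mm long at both ends; 0.2 to 0.42 kg in all; y is its axis. Starts parked in the notches, 75 mm before the vees, centre 89 mm high. A few N free it; once past x = -18 mm it drops into the vee by itself. The rubber marks above 15 N.
- roller: The same feed roller as a body, origin at its centre, y along its axis (x and z turn as it rolls).
- press_arm: Pressure arm with all it carries, origin on its hinge axis (along feeder y), 95 mm beyond the vee, 125 mm above the desk, between two posts at y = +/-18 mm, 137 mm high. Its own -x points from hinge to handle: level over the vees when closed, starting 1.15 to 1.5 rad above level. It stays where left; moving it takes 2 to 6 N at the handle.
- press_handle (a point): Middle of the handle at the arm's free end, 122 mm from the hinge: black block 36 mm along the arm (ends 140 mm from the hinge), 20 mm wide (feeder y), 16 mm thick. The rest of the arm is an aluminium bar 16 mm wide, 12 mm thick. With the arm level the handle is 125 mm above the desk, 27 mm before the vee.
- pad_seat (a point): Point on the arm 95 mm from the hinge, where the pad's stem is fixed: below it hangs a rubber pad 26 x 45 x 10 mm on a spring (7 N per mm), set 27 to 39 mm below by its screw, not measured: the roller is met anywhere from -0.04 to 0.10 rad above level and must be felt. Pressing the handle with 7 to 12 N clamps well; over 20 N on the roller harms it. Let go, the hinge keeps up to 8 N.
Mind the look-alikes: they are no part of the job. What is shaped like the roller but blue is not meant.

How it is judged:
On the way, in this order (a step that is already met when the one before it is completed fails the run):
1. the roller rests centred in both vees, let go, with the pressure arm still open (x of roller_center in the frame of vee between -0.002 and 0.002 m and z of roller_center in the frame of vee below 0.002 m and angle between the y axis of roller_center and the y axis of vee, either way round below 0.035 rad and y of roller_center in the frame of vee between -0.01 and 0.01 m and linear speed of roller below 0.02 m/s and contact force between the fingers and roller below 0.1 N and z of press_handle in the frame of vee above 0.1 m), for 0.3 s.
2. the pressure arm is down and its pad bears on the roller (contact force between press_arm and roller above 3 N and z of press_handle in the frame of vee below 0.062 m), for 0.2 s.
At the end, for the whole second after the job is handed in: The roller rests in both vees (centre within 2 mm of the middle line and not over 2 mm high, within 10 mm along its axis, axis within 2 degrees); the pressure arm is down (handle under 140 mm above the desk) and still, and by itself keeps its pad on the roller with over 3 N (all of step 2 and x of roller_center in the frame of vee between -0.002 and 0.002 m and z of roller_center in the frame of vee below 0.002 m and angle between the y axis of roller_center and the y axis of vee, either way round below 0.035 rad and y of roller_center in the frame of vee between -0.01 and 0.01 m and linear speed of roller below 0.02 m/s and angular speed of press_arm below 0.05 rad/s); the robot touches nothing.
It fails at once if the rubber is marked: the fingers press the roller with more than 15 N (contact force between the fingers and roller above 15 N).
It fails at once if the pad is pressed on the roller with more than 20 N (contact force between press_arm and roller above 20 N).
It fails at once if the roller is lifted more than 12 mm off the rails (height (world z) of roller_center above 0.102 m).
It fails at once if another thing on the desk is moved by more than 30 mm (distance of any of screwdriver, spare_roller, mouse, stapler, mug, tape_roll, eraser from where it was at the start of the episode above 0.03 m).
It also fails if it takes over 72 s, if anything falls off the work surface, if the arm or the gripper's body presses on something with over 40 N, if the wrist force passes 120 N, or if a joint passes its speed limit or range.

## Working session

There is one attempt and no reset: what is moved stays moved. The work goes in short steps, Python scripts to look and compute and a tool call to move; the robot and the scene stay as the last step left them, time stands still between calls to the robot, and variables do not carry over. Pictures are saved under pics/ and viewed, about 8 in all and at most 12, crops included, and the job is handed in when it is done.

Besides the shell and the picture viewer there is one more tool, called after ">>>" by a JSON object that holds its "fn" and its "kwargs". jog_arm: Moves the arm, as the interface text tells. Its arguments: {"type":"object","properties":{"targets":{"type":"array","items":{"type":"object","properties":{"x":{"type":"number"},"y":{"type":"number"},"z":{"type":"number"},"ax":{"type":"number"},"ay":{"type":"number"},"az":{"type":"number"}}}},"gripper":{"type":"number"},"grip_force":{"type":"number"}},"required":["targets"]}

```bash
mkdir -p pics
python3 - <<'E'
from workcell import sensors, viewer
import cv2,numpy as np
np.set_printoptions(precision=4,suppress=True)
for n in("side","top"):
    im=viewer.read_camera(n); cv2.imwrite(f"pics/{n}0.png",im[:,:,::-1]); print(n,viewer.get_calibration(n))
print(sensors.observe())
E
```

```text
side {'fx': 483.11804238944455, 'fy': 483.11804238944455, 'cx': 289.85369059330907, 'cy': 209.30827250001252, 'distortion': array([-0.0387,  0.    ,  0.    ,  0.    ,  0.    ]), 'world_from_camera': array([[-0.6893,  0.5328, -0.4909, -0.0105],
       [-0.7243, -0.4921,  0.483 ,  0.5248],
       [ 0.0157,  0.6885,  0.7251,  0.8892],
       [ 0.    ,  0.    ,  0.    ,  1.    ]])}
top {'fx': 424.2032755053592, 'fy': 424.2032755053592, 'cx': 276.5429973751693, 'cy': 204.0606161450303, 'distortion': array([-0.0489,  0.    ,  0.    ,  0.    ,  0.    ]), 'world_from_camera': array([[ 0.0139,  0.9946, -0.1026,  0.4401],
       [-0.9991,  0.0178,  0.0375,  0.018 ],
       [ 0.0391,  0.102 ,  0.994 ,  1.0794],
       [ 0.    ,  0.    ,  0.    ,  1.    ]])}
{'time': 0.1, 'q': array([ 1.4602,  0.5018, -0.4268,  1.5514,  0.2208,  1.1383, -0.2103]), 'dq': array([-0.0014, -0.0015, -0.001 , -0.0012,  0.0009, -0.0003,  0.001 ]), 'joint_efforts': array([ -0.0109, -57.0814,  -5.8387, -28.175 ,   0.0104,   0.0056,
        -0.    ]), 'tool_pos': array([ 0.2371, -0.6045,  0.2303]), 'eef_rot': array([ 0.9826,  0.1859, -0.0001, -0.0009]), 'wrist_force': array([ 0.1436, -0.488 ,  0.3837]), 'ft_torque': array([0.0146, 0.009 , 0.0366]), 'finger_gap': 0.9999309256753215}
```

View pics/side0.png

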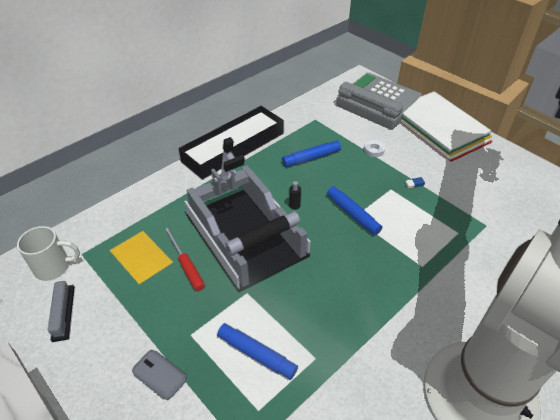

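View pics/top0.png

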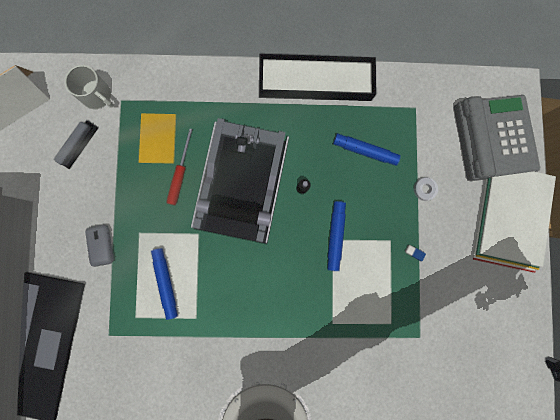

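The side view shows the black roller with grey journals at about (264,234) and the upright arm and handle at (228,145). The top view shows the feeder at about (243,180), with the parked roller near (237,213). Look-alikes in the top view are the blue rollers at (366,149), (337,235) and (164,283), plus the black bottle at (303,185). I choose the black roller on the feeder rails and check it in a close crop.

Run:
```python
import cv2,numpy as np
t=cv2.imread("pics/top0.png")[110:250,180:300]; s=cv2.imread("pics/side0.png")[130:290,175:320]
t=cv2.resize(t,None,fx=3.3,fy=3.3,interpolation=cv2.INTER_CUBIC); s=cv2.resize(s,None,fx=2.8,fy=2.8,interpolation=cv2.INTER_CUBIC)
h=max(t.shape[0],s.shape[0]); p=lambda a:cv2.copyMakeBorder(a,0,h-a.shape[0],0,0,0)
o=np.hstack([p(t),p(s)]); o=np.clip(o.astype(float)*1.6,0,255).astype('uint8'); print(o.shape,t.shape); cv2.imwrite("pics/crop0.png",o)
```

```text
(462, 802, 3) (462, 396, 3)
```

View pics/crop0.png

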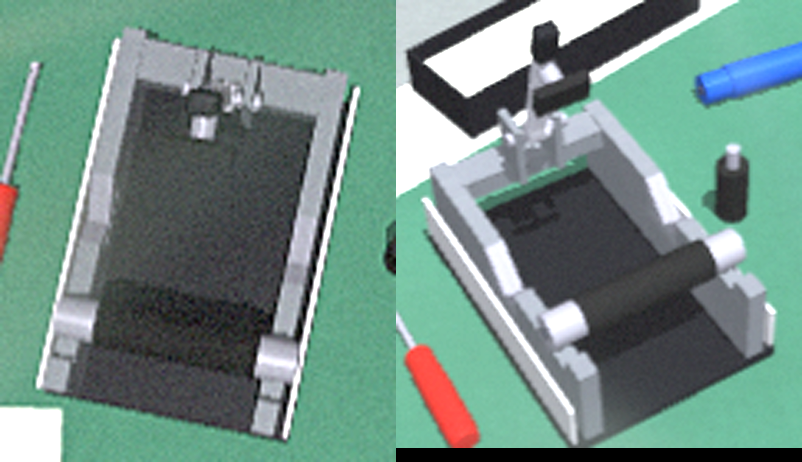

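The crop confirms the black roller with light journals at about (203,206) and (264,218) in the top view, sitting in the notches. The handle is at about (242,141) in the top view and (229,145) in the side view. Now I compute positions.

```bash
cat > h.py <<'E'
import cv2,numpy as np
from workcell import sensors,viewer
np.set_printoptions(precision=4,suppress=True)
def ray(n,px):
    c=viewer.get_calibration(n);K=np.array([[c['fx'],0,c['cx']],[0,c['fy'],c['cy']],[0,0,1]])
    u=cv2.undistortPoints(np.array([[px]],float),K,c['distortion'])[0,0];T=c['world_from_camera']
    d=T[:3,:3]@[u[0],-u[1],-1];return T[:3,3],d/np.linalg.norm(d)
def plane(n,px,z):
    o,d=ray(n,px);return o+d*(z-o[2])/d[2]
def tri(a,b):
    (o,d),(p,e)=ray("top",a),ray("side",b)
    s=np.linalg.lstsq(np.c_[d,-e],p-o,rcond=None)[0];A=o+d*s[0];B=p+e*s[1];return (A+B)/2,np.linalg.norm(A-B)
def proj(n,P):
    c=viewer.get_calibration(n);T=c['world_from_camera'];q=T[:3,:3].T@(np.array(P)-T[:3,3]);x,y=q[0]/-q[2],-q[1]/-q[2];k=1+c['distortion'][0]*(x*x+y*y)
    return np.array([c['fx']*x*k+c['cx'],c['fy']*y*k+c['cy']])
T=lambda x,y:(180+x/3.3,110+y/3.3)
S=lambda x,y:(175+(x-396)/2.8,130+y/2.8)
E
python3 - <<'E'
from h import *
a,b=plane("top",T(55,313),.089),plane("top",T(299,361),.089)
print("ends top",a,b,np.linalg.norm(a-b),(a+b)/2)
a2,b2=plane("side",S(553,332),.089),plane("side",S(743,243),.089)
print("ends side",a2,b2,np.linalg.norm(a2-b2),(a2+b2)/2)
ya=a-b; ya/=np.linalg.norm(ya); xa=np.array([ya[1],-ya[0],0]); 
for s in ("",):
  print("yaw",np.degrees(np.arctan2(xa[1],xa[0])))
# base corners z=.012
for p in [(38,388),(286,438),(118,38),(358,88)]: print("corner",plane("top",T(*p),.012))
for p in [(320,82),(345,75),(148,85),(130,32)]: print("railend/beam",plane("top",T(*p),.085))
print("handle",tri(T(204,102),S(545,42)))
c=(a+b)/2; vee=c+.075*xa; print("vee",vee)
h=vee+.095*xa; h[2]=.125; print("hinge",h)
E
```

```text
ends top [0.5372 0.1673 0.089 ] [ 0.5061 -0.006   0.089 ] 0.17599126879059773 [0.5216 0.0806 0.089 ]
ends side [0.5327 0.1623 0.089 ] [ 0.5006 -0.0072  0.089 ] 0.1724892854638678 [0.5167 0.0775 0.089 ]
yaw -10.17947049621851
corner [0.4874 0.1899 0.012 ]
corner [0.4525 0.0012 0.012 ]
corner [0.7612 0.1374 0.012 ]
corner [ 0.7256 -0.0507  0.012 ]
railend/beam [ 0.7099 -0.0182  0.085 ]
railend/beam [ 0.7156 -0.0364  0.085 ]
railend/beam [0.7048 0.1065 0.085 ]
railend/beam [0.744  0.1207 0.085 ]
handle (array([0.6539, 0.0584, 0.2396]), np.float64(0.00047273731350222183))
vee [0.5955 0.0674 0.089 ]
hinge [0.689  0.0506 0.125 ]
```

>>> {"fn": "jog_arm", "kwargs": {"targets": [{"az": 8}, {"az": 8}, {"az": 8}, {"az": 8}, {"x": 0.7, "y": -4.5}, {"x": 0.7, "y": -5}, {"x": 0.7, "y": -5}, {"x": 0.7, "y": -5}, {"x": 0.7, "y": -5}, {"x": 0.7, "y": -5}], "gripper": 0.6}}

```text
invalid input
```

>>> {"fn": "jog_arm", "kwargs": {"targets": [{"x": 0.7, "y": -5}, {"x": 0.7, "y": -5}, {"x": 0.7, "y": -5}, {"x": 0.7, "y": -5}, {"x": 0.7, "y": -5}, {"x": 0.7, "y": -5}, {"x": 0.7, "y": -5}, {}, {}, {}]}}

```text
invalid input
```

```bash
cat >> h.py <<'E'
from scipy.spatial.transform import Rotation as R
VEE=np.array([.593,.0655,.078]);YAW=np.radians(-10.5)
F=R.from_euler('z',YAW).as_matrix()
def st():
    s=sensors.observe();M=R.from_quat(s['eef_rot']).as_matrix()
    print("t",s['time'],"tcp",s['tool_pos'],"feeder mm",1e3*F.T@(s['tool_pos']-[VEE[0],VEE[1],0]),"tool x yaw",np.degrees(np.arctan2(M[1,0],M[0,0])),"z",M[:,2],"f(feeder)",F.T@s['wrist_force'],"gap",s['finger_gap'])
    return s,M
E
python3 - <<'E'
from h import *
st()
E
```

```text
t 0.1 tcp [ 0.2371 -0.6045  0.2303] feeder mm [-227.8377 -723.6772  230.3317] tool x yaw 21.423255875299212 z [-0.0006  0.0017 -1.    ] f(feeder) [ 0.2301 -0.4537  0.3837] gap 0.9999309256753215
```

>>> {"fn": "jog_arm", "kwargs": {"targets": [{"x": 0, "y": 0, "z": 0, "ax": 0, "ay": 0, "az": 8}, {"x": 0, "y": 0, "z": 0, "ax": 0, "ay": 0, "az": 8}, {"x": 0, "y": 0, "z": 0, "ax": 0, "ay": 0, "az": 8}, {"x": 0, "y": 0, "z": 0, "ax": 0, "ay": 0, "az": 8}, {"x": 0.7, "y": -4.5, "z": 0, "ax": 0, "ay": 0, "az": 0}, {"x": 0.7, "y": -5, "z": 0, "ax": 0, "ay": 0, "az": 0}, {"x": 0.7, "y": -5, "z": 0, "ax": 0, "ay": 0, "az": 0}, {"x": 0.7, "y": -5, "z": 0, "ax": 0, "ay": 0, "az": 0}, {"x": 0.7, "y": -5, "z": 0, "ax": 0, "ay": 0, "az": 0}, {"x": 0.7, "y": -5, "z": 0, "ax": 0, "ay": 0, "az": 0}], "gripper": 0.6}}

```text
time: 1.35
tool_pos: [0.333, -0.3211, 0.2311]
eef_rot: [0.996, -0.092, -0.0, -0.0]
wrist_force: [0.4, -0.5, -0.0]
finger_gap: 0.602
```

>>> {"fn": "jog_arm", "kwargs": {"targets": [{"x": 0.67, "y": -4.75, "z": 0, "ax": 0, "ay": 0, "az": 0}, {"x": 0.67, "y": -4.75, "z": 0, "ax": 0, "ay": 0, "az": 0}, {"x": 0.67, "y": -4.75, "z": 0, "ax": 0, "ay": 0, "az": 0}, {"x": 0.67, "y": -4.75, "z": 0, "ax": 0, "ay": 0, "az": 0}, {"x": 0.67, "y": -4.75, "z": 0, "ax": 0, "ay": 0, "az": 0}, {"x": 0.67, "y": -4.75, "z": 0, "ax": 0, "ay": 0, "az": 0}, {"x": 0.67, "y": -4.75, "z": 0, "ax": 0, "ay": 0, "az": 0}, {"x": 0.67, "y": -4.75, "z": 0, "ax": 0, "ay": 0, "az": 0}, {"x": 0.67, "y": -4.75, "z": 0, "ax": 0, "ay": 0, "az": 0}, {"x": 0, "y": 0, "z": 0, "ax": 0, "ay": 0, "az": 0}]}}

```text
time: 2.6
tool_pos: [0.4709, 0.0909, 0.2315]
eef_rot: [0.996, -0.089, 0.0, -0.001]
wrist_force: [-0.0, -0.0, -0.4]
finger_gap: 0.6
```

Run:
```python
from h import *
s,M=st()
for n in("top","side"):
    im=viewer.read_camera(n)[:,:,::-1];cv2.imwrite(f"pics/{n}1.png",im);print(n,proj(n,s['tool_pos']))
t=cv2.imread("pics/top1.png")[110:250,180:300]; s=cv2.imread("pics/side1.png")[130:290,175:320]
t=cv2.resize(t,None,fx=3.3,fy=3.3,interpolation=cv2.INTER_CUBIC); s=cv2.resize(s,None,fx=2.8,fy=2.8,interpolation=cv2.INTER_CUBIC)
h=462;p=lambda a:cv2.copyMakeBorder(a,0,h-a.shape[0],0,0,0)
cv2.imwrite("pics/crop1.png",np.clip(np.hstack([p(t),p(s)])*1.6,0,255).astype('uint8')[:,:800])
```

```text
t 2.6 tcp [0.4709 0.0909 0.2315] feeder mm [-124.7163    2.6727  231.4606] tool x yaw -10.18241695885165 z [ 0.0005  0.0028 -1.    ] f(feeder) [-0.0216 -0.045  -0.423 ] gap 0.5995645954953975
top [223.5074 231.5238]
side [275.29   200.3388]
```

View pics/crop1.png

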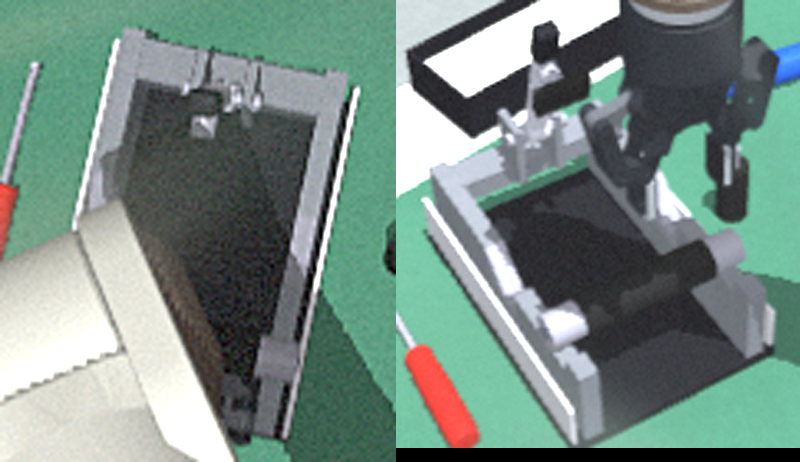

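The crop shows the gripper above and behind the parked roller with nothing touched: roller in the notches in the side crop (640,290), arm still upright at (545,45). Descending now.

>>> {"fn": "jog_arm", "kwargs": {"targets": [{"x": 0, "y": 0.2, "z": 4, "ax": 0, "ay": 0, "az": 0}, {"x": 0, "y": 0, "z": 4, "ax": 0, "ay": 0, "az": 0}, {"x": 0, "y": 0, "z": 3, "ax": 0, "ay": 0, "az": 0}, {"x": 0, "y": 0, "z": 2, "ax": 0, "ay": 0, "az": 0}, {"x": 0, "y": 0, "z": 1.5, "ax": 0, "ay": 0, "az": 0}, {"x": 0, "y": 0, "z": 1.2, "ax": 0, "ay": 0, "az": 0}, {"x": 0, "y": 0, "z": 0, "ax": 0, "ay": 0, "az": 0}, {"x": 0, "y": 0, "z": 0, "ax": 0, "ay": 0, "az": 0}, {"x": 0, "y": 0, "z": 0, "ax": 0, "ay": 0, "az": 0}, {"x": 0, "y": 0, "z": 0, "ax": 0, "ay": 0, "az": 0}]}}

```text
time: 3.95
tool_pos: [0.4706, 0.0844, 0.0748]
eef_rot: [0.996, -0.092, 0.0, -0.0]
wrist_force: [0.6, 0.3, 0.2]
finger_gap: 0.605
```

Run:
```python
from h import *
st()
```

```text
t 3.95 tcp [0.4706 0.0844 0.0748] feeder mm [-123.7902   -3.7294   74.773 ] tool x yaw -10.581151433528584 z [ 0.0009 -0.0001 -1.    ] f(feeder) [0.4834 0.4104 0.1836] gap 0.6052912412293268
```

>>> {"fn": "jog_arm", "kwargs": {"targets": [{"x": 0.3, "y": 0, "z": 0, "ax": 0, "ay": 0, "az": 0}, {"x": 0.3, "y": 0, "z": 0, "ax": 0, "ay": 0, "az": 0}, {"x": 0.3, "y": 0, "z": 0, "ax": 0, "ay": 0, "az": 0}, {"x": 0.2, "y": 0, "z": 0, "ax": 0, "ay": 0, "az": 0}, {"x": 0.2, "y": 0, "z": 0, "ax": 0, "ay": 0, "az": 0}, {"x": 0.2, "y": 0, "z": 0, "ax": 0, "ay": 0, "az": 0}, {"x": 0.2, "y": 0, "z": 0, "ax": 0, "ay": 0, "az": 0}, {"x": 0.2, "y": 0, "z": 0, "ax": 0, "ay": 0, "az": 0}, {"x": 0.2, "y": 0, "z": 0, "ax": 0, "ay": 0, "az": 0}, {"x": 0.2, "y": 0, "z": 0, "ax": 0, "ay": 0, "az": 0}]}}

```text
time: 5.2
tool_pos: [0.493, 0.0801, 0.0743]
eef_rot: [0.996, -0.092, 0.0, -0.0]
wrist_force: [-0.0, -0.0, 1.2]
finger_gap: 0.6
```

Run:
```python
from h import *
st()
```

```text
t 5.2 tcp [0.493  0.0801 0.0743] feeder mm [-100.9868   -3.8868   74.3198] tool x yaw -10.58361203773972 z [ 0. -0. -1.] f(feeder) [-0.012  -0.0505  1.218 ] gap 0.5995717646828939
```

>>> {"fn": "jog_arm", "kwargs": {"targets": [{"x": 0.2, "y": 0, "z": 0, "ax": 0, "ay": 0, "az": 0}, {"x": 0.2, "y": 0, "z": 0, "ax": 0, "ay": 0, "az": 0}, {"x": 0.2, "y": 0, "z": 0, "ax": 0, "ay": 0, "az": 0}, {"x": 0.2, "y": 0, "z": 0, "ax": 0, "ay": 0, "az": 0}, {"x": 0.2, "y": 0, "z": 0, "ax": 0, "ay": 0, "az": 0}, {"x": 0.2, "y": 0, "z": 0, "ax": 0, "ay": 0, "az": 0}, {"x": 0.2, "y": 0, "z": 0, "ax": 0, "ay": 0, "az": 0}, {"x": 0.2, "y": 0, "z": 0, "ax": 0, "ay": 0, "az": 0}, {"x": 0.2, "y": 0, "z": 0, "ax": 0, "ay": 0, "az": 0}, {"x": 0.2, "y": 0, "z": 0, "ax": 0, "ay": 0, "az": 0}]}}

```text
time: 6.45
tool_pos: [0.5127, 0.0764, 0.0743]
eef_rot: [0.996, -0.092, 0.0, -0.0]
wrist_force: [-0.6, 0.8, 0.0]
finger_gap: 0.597
```

Run:
```python
from h import *
st()
for n in("top","side"):
    im=viewer.read_camera(n)[:,:,::-1];cv2.imwrite(f"pics/{n}2.png",im)
s=cv2.imread("pics/side2.png")[190:290,190:320]
cv2.imwrite("pics/crop2.png",np.clip(cv2.resize(s,None,fx=5,fy=5,interpolation=cv2.INTER_CUBIC)*1.8,0,255).astype('uint8'))
```

```text
t 6.45 tcp [0.5127 0.0764 0.0743] feeder mm [-80.9872  -3.8838  74.3138] tool x yaw -10.584498715818649 z [ 0.  0. -1.] f(feeder) [-0.7771  0.6975  0.0111] gap 0.5968204845719826
```

View pics/crop2.png

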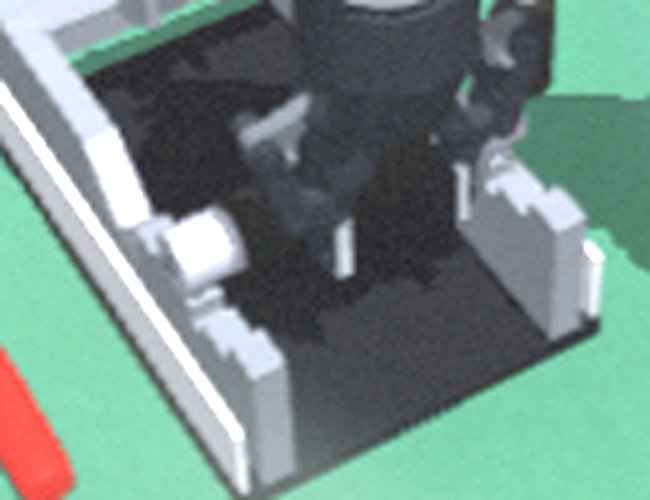

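The roller has left the notches (empty notch at crop (205,300)) and rolls ahead, with the near journal at crop (207,248). Pushing on.

>>> {"fn": "jog_arm", "kwargs": {"targets": [{"x": 0.2, "y": 0, "z": 0, "ax": 0, "ay": 0, "az": 0}, {"x": 0.2, "y": 0, "z": 0, "ax": 0, "ay": 0, "az": 0}, {"x": 0.2, "y": 0, "z": 0, "ax": 0, "ay": 0, "az": 0}, {"x": 0.2, "y": 0, "z": 0, "ax": 0, "ay": 0, "az": 0}, {"x": 0.2, "y": 0, "z": 0, "ax": 0, "ay": 0, "az": 0}, {"x": 0.2, "y": 0, "z": 0, "ax": 0, "ay": 0, "az": 0}, {"x": 0.2, "y": 0, "z": 0, "ax": 0, "ay": 0, "az": 0}, {"x": 0.2, "y": 0, "z": 0, "ax": 0, "ay": 0, "az": 0}, {"x": 0.2, "y": 0, "z": 0, "ax": 0, "ay": 0, "az": 0}, {"x": 0.2, "y": 0, "z": 0, "ax": 0, "ay": 0, "az": 0}]}}

```text
time: 7.8
tool_pos: [0.5323, 0.0727, 0.0743]
eef_rot: [0.996, -0.092, -0.0, 0.0]
wrist_force: [1.4, 0.3, 0.5]
finger_gap: 0.598
```

>>> {"fn": "jog_arm", "kwargs": {"targets": [{"x": 0.2, "y": 0, "z": 0, "ax": 0, "ay": 0, "az": 0}, {"x": 0.2, "y": 0, "z": 0, "ax": 0, "ay": 0, "az": 0}, {"x": 0.2, "y": 0, "z": 0, "ax": 0, "ay": 0, "az": 0}, {"x": 0.2, "y": 0, "z": 0, "ax": 0, "ay": 0, "az": 0}, {"x": 0.2, "y": 0, "z": 0, "ax": 0, "ay": 0, "az": 0}, {"x": 0.2, "y": 0, "z": 0, "ax": 0, "ay": 0, "az": 0}, {"x": 0.2, "y": 0, "z": 0, "ax": 0, "ay": 0, "az": 0}, {"x": 0, "y": 0, "z": 0, "ax": 0, "ay": 0, "az": 0}, {"x": 0, "y": 0, "z": 0, "ax": 0, "ay": 0, "az": 0}, {"x": 0, "y": 0, "z": 0, "ax": 0, "ay": 0, "az": 0}]}}

```text
time: 9.05
tool_pos: [0.5459, 0.0703, 0.0743]
eef_rot: [0.996, -0.092, 0.0, -0.0]
wrist_force: [0.3, -0.2, 0.4]
finger_gap: 0.603
```

Run:
```python
from h import *
st()
for n in("top","side"):
    im=viewer.read_camera(n)[:,:,::-1];cv2.imwrite(f"pics/{n}3.png",im)
s=cv2.imread("pics/side3.png")[160:280,180:320]
cv2.imwrite("pics/crop3.png",np.clip(cv2.resize(s,None,fx=5,fy=5,interpolation=cv2.INTER_CUBIC)*1.8,0,255).astype('uint8'))
# expected outer end-face centres, seated
for y in(.086,-.086): print(proj("side",VEE+F@[0,y,0]),proj("top",VEE+F@[0,y,0]))
```

```text
t 9.05 tcp [0.5459 0.0703 0.0743] feeder mm [-47.194   -3.8857  74.328 ] tool x yaw -10.571934015516392 z [ 0.  0. -1.] f(feeder) [ 0.3205 -0.1485  0.3543] gap 0.6031887814723045
[214.2469 229.1996] [205.613  175.5576]
[279.6725 199.8561] [276.4423 189.9493]
```

View pics/crop3.png

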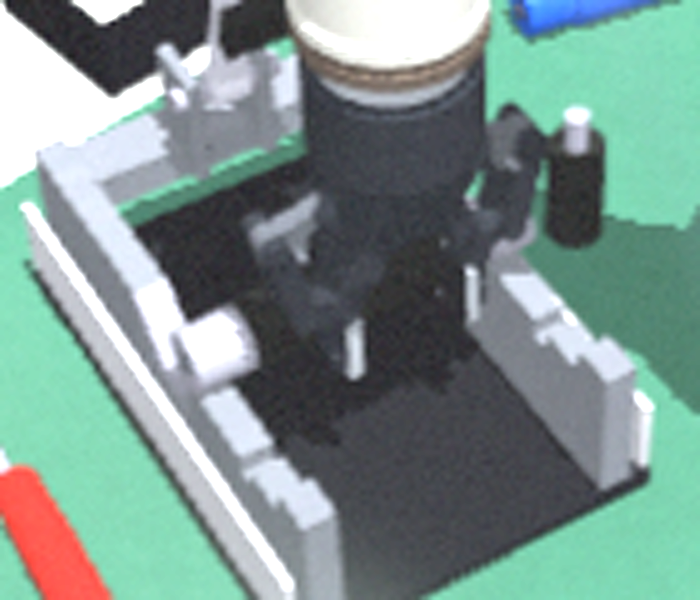

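Run:
```python
from h import *
for x,z in((-.075,.011),(-.03,.012),(-.02,.012),(-.015,.008),(0,0)):
    print(x,[ (proj("side",VEE+F@[x,y,z])-[180,160])*5 for y in(.086,.058)])
```

```text
-0.075 [array([249.4351, 441.7097]), array([307.3014, 414.419 ])]
-0.03 [array([200.0399, 371.8377]), array([257.0241, 345.8879])]
-0.02 [array([189.4338, 357.0939]), array([246.2143, 331.4298])]
-0.015 [array([185.0327, 355.7757]), array([241.5489, 330.2633])]
0 [array([171.2344, 345.9982]), array([227.1297, 320.9204])]
```

The near end face is at crop (195,358). That corresponds to feeder x of about -20 mm, so the roller is right at the lip and not yet dropped. A few mm more.

>>> {"fn": "jog_arm", "kwargs": {"targets": [{"x": 0.2, "y": 0, "z": 0, "ax": 0, "ay": 0, "az": 0}, {"x": 0.2, "y": 0, "z": 0, "ax": 0, "ay": 0, "az": 0}, {"x": 0.2, "y": 0, "z": 0, "ax": 0, "ay": 0, "az": 0}, {"x": 0.2, "y": 0, "z": 0, "ax": 0, "ay": 0, "az": 0}, {"x": 0, "y": 0, "z": 0, "ax": 0, "ay": 0, "az": 0}, {"x": 0, "y": 0, "z": 0, "ax": 0, "ay": 0, "az": 0}, {"x": -0.5, "y": 0, "z": 0, "ax": 0, "ay": 0, "az": 0}, {"x": -0.5, "y": 0, "z": 0, "ax": 0, "ay": 0, "az": 0}, {"x": -0.5, "y": 0, "z": 0, "ax": 0, "ay": 0, "az": 0}, {"x": -0.5, "y": 0, "z": 0, "ax": 0, "ay": 0, "az": 0}]}}

```text
time: 10.4
tool_pos: [0.5337, 0.0725, 0.0744]
eef_rot: [0.996, -0.092, 0.0, 0.0]
wrist_force: [-0.6, -0.3, 0.6]
finger_gap: 0.602
```

Run:
```python
from h import *
st()
for n in("top","side"):
    im=viewer.read_camera(n)[:,:,::-1];cv2.imwrite(f"pics/{n}4.png",im)
s=cv2.imread("pics/side4.png")[160:280,180:320]
cv2.imwrite("pics/crop4.png",np.clip(cv2.resize(s,None,fx=5,fy=5,interpolation=cv2.INTER_CUBIC)*1.8,0,255).astype('uint8'))
```

```text
t 10.4 tcp [0.5337 0.0725 0.0744] feeder mm [-59.5591  -3.9191  74.3666] tool x yaw -10.57617334976509 z [ 0.     -0.0001 -1.    ] f(feeder) [-0.5281 -0.3868  0.5598] gap 0.6023155656986013
```

View pics/crop4.png

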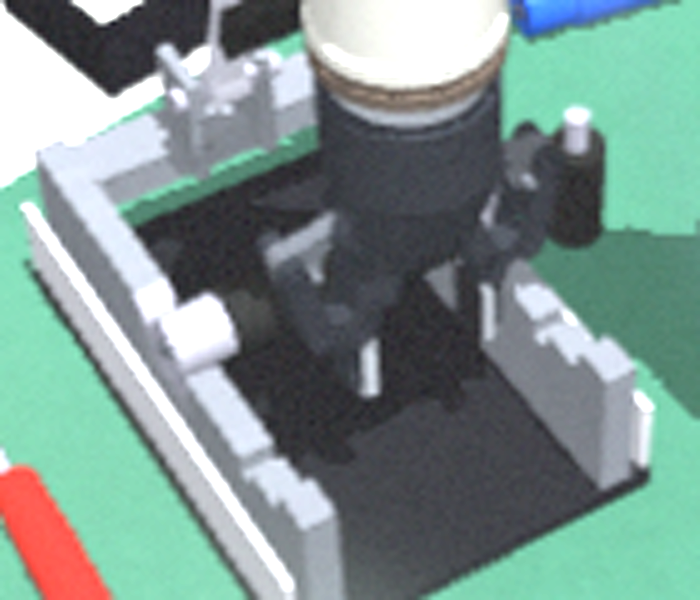

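The near journal is now at crop (178,346), which matches the predicted seated position (about (177,346)), so the roller has dropped into the vee. I back straight up, shut the fingers, then pass over the arm.

>>> {"fn": "jog_arm", "kwargs": {"targets": [{"x": -0.5, "y": 0, "z": 0, "ax": 0, "ay": 0, "az": 0}, {"x": 0, "y": 0, "z": -3, "ax": 0, "ay": 0, "az": 0}, {"x": 0, "y": 0, "z": -4, "ax": 0, "ay": 0, "az": 0}, {"x": 0, "y": 0, "z": -4, "ax": 0, "ay": 0, "az": 0}, {"x": 0, "y": 0, "z": -4, "ax": 0, "ay": 0, "az": 0}, {"x": 0, "y": 0, "z": -4, "ax": 0, "ay": 0, "az": 0}, {"x": 0, "y": 0, "z": -4, "ax": 0, "ay": 0, "az": 0}, {"x": 0, "y": 0, "z": -4, "ax": 0, "ay": 0, "az": 0}, {"x": 0, "y": 0, "z": 0, "ax": 0, "ay": 0, "az": 0}, {"x": 0, "y": 0, "z": 0, "ax": 0, "ay": 0, "az": 0}], "gripper": 0}}

```text
time: 11.75
tool_pos: [0.5288, 0.0732, 0.3437]
eef_rot: [0.996, -0.092, -0.0, 0.0]
wrist_force: [0.5, -0.3, -0.6]
finger_gap: -0.001
```

>>> {"fn": "jog_arm", "kwargs": {"targets": [{"x": 3, "y": -0.5, "z": 0, "ax": 0, "ay": 0, "az": 0}, {"x": 4, "y": 0, "z": 0, "ax": 0, "ay": 0, "az": 0}, {"x": 4, "y": 0, "z": 0, "ax": 0, "ay": 0, "az": 0}, {"x": 4, "y": 0, "z": 0, "ax": 0, "ay": 0, "az": 0}, {"x": 2, "y": 0, "z": 0, "ax": 0, "ay": 0, "az": 0}, {"x": 0.5, "y": 0, "z": 0, "ax": 0, "ay": 0, "az": 0}, {"x": 0, "y": 0, "z": 0, "ax": 0, "ay": 0, "az": 0}, {"x": 0, "y": 0, "z": 0, "ax": 0, "ay": 0, "az": 0}, {"x": 0, "y": 0, "z": 0, "ax": 0, "ay": 0, "az": 0}, {"x": 0, "y": 0, "z": 0, "ax": 0, "ay": 0, "az": 0}]}}

```text
time: 13.0
tool_pos: [0.7019, 0.0461, 0.3448]
eef_rot: [0.996, -0.092, 0.0, 0.0]
wrist_force: [0.1, 0.2, -0.2]
finger_gap: 0.002
```

Run:
```python
from h import *
s,M=st()
for n in("top","side"):
    im=viewer.read_camera(n)[:,:,::-1];cv2.imwrite(f"pics/{n}5.png",im)
tip=proj("side",s['tool_pos']);print("tip side px",tip,"crop",(tip-[180,90])*3.8)
q=cv2.imread("pics/side5.png")[90:245,180:320]
cv2.imwrite("pics/crop5.png",np.clip(cv2.resize(q,None,fx=3.8,fy=3.8,interpolation=cv2.INTER_CUBIC)*1.7,0,255).astype('uint8'))
for y in(.086,-.086):print((proj("side",VEE+F@[0,y,0])-[180,90])*3.8)
```

```text
t 13.0 tcp [0.7019 0.0461 0.3448] feeder mm [110.6206   0.7706 344.8253] tool x yaw -10.57564392253513 z [ 0.0006 -0.0004 -1.    ] f(feeder) [ 0.0327  0.21   -0.1787] gap 0.001716012619362251
tip side px [214.3984  90.7045] crop [130.714    2.6773]
[130.1381 528.9586]
[378.7555 417.453 ]
```

View pics/crop5.png

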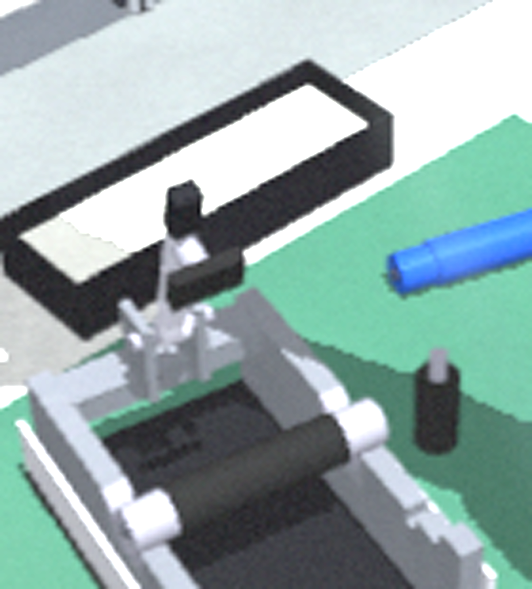

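The view shows the roller lying in both vees: near end at crop (137,527), far end at (380,420), both as predicted. The arm is still upright with its handle at (185,208), and the gripper is above and behind it. I lower the shut fingers behind the handle.

>>> {"fn": "jog_arm", "kwargs": {"targets": [{"x": 0, "y": 0, "z": 3, "ax": 0, "ay": 0, "az": 0}, {"x": 0, "y": 0, "z": 3, "ax": 0, "ay": 0, "az": 0}, {"x": 0, "y": 0, "z": 2.5, "ax": 0, "ay": 0, "az": 0}, {"x": 0, "y": 0, "z": 1.5, "ax": 0, "ay": 0, "az": 0}, {"x": -0.8, "y": 0, "z": 0, "ax": 0, "ay": 0, "az": 0}, {"x": -0.8, "y": 0, "z": 0, "ax": 0, "ay": 0, "az": 0}, {"x": -0.4, "y": 0, "z": 0, "ax": 0, "ay": 0, "az": 0}, {"x": -0.2, "y": 0, "z": 0, "ax": 0, "ay": 0, "az": 0}, {"x": 0, "y": 0, "z": 0, "ax": 0, "ay": 0, "az": 0}, {"x": 0, "y": 0, "z": 0, "ax": 0, "ay": 0, "az": 0}]}}

```text
time: 14.35
tool_pos: [0.6807, 0.05, 0.2444]
eef_rot: [0.996, -0.092, 0.0, 0.0]
wrist_force: [-0.1, 0.5, -0.7]
finger_gap: 0.001
```

Run:
```python
from h import *
s,M=st()
for th in np.arange(1.3,-.05,-.1):
    r=.126;c=np.array([95-r*1e3*np.cos(th)+8*np.sin(th)+11,125+r*1e3*np.sin(th)+8*np.cos(th)]);print(round(th,2),c)
```

```text
t 14.35 tcp [0.6807 0.05   0.2444] feeder mm [ 89.0793   0.7705 244.4338] tool x yaw -10.596298632965917 z [ 0.0003 -0.     -1.    ] f(feeder) [-0.1605  0.4509 -0.7334] gap 0.0005783687687110899
1.3 [ 80.0036 248.5483]
1.2 [ 67.7992 245.3358]
1.1 [ 55.9765 240.9209]
1.0 [ 44.6537 235.3478]
0.9 [ 33.9438 228.6721]
0.8 [ 23.9538 220.9605]
0.7 [ 14.7836 212.2902]
0.6 [  6.5249 202.7476]
0.5 [ -0.74   192.4283]
0.4 [ -6.9383 181.4352]
0.3 [-12.0082 169.8782]
0.2 [-15.899  157.8729]
0.1 [-18.5719 145.539 ]
-0.0 [-20. 133.]
```

>>> {"fn": "jog_arm", "kwargs": {"targets": [{"x": -0.6, "y": 0, "z": 0, "ax": 0, "ay": 0, "az": 0}, {"x": -0.5, "y": 0, "z": 0, "ax": 0, "ay": 0, "az": 0}, {"x": -0.5, "y": 0, "z": 0, "ax": 0, "ay": 0, "az": 0}, {"x": -0.5, "y": 0, "z": 0.1, "ax": 0, "ay": 0, "az": 0}, {"x": -0.6, "y": 0, "z": 0.15, "ax": 0, "ay": 0, "az": 0}, {"x": -0.6, "y": 0, "z": 0.2, "ax": 0, "ay": 0, "az": 0}, {"x": -0.55, "y": 0, "z": 0.25, "ax": 0, "ay": 0, "az": 0}, {"x": -0.55, "y": 0, "z": 0.25, "ax": 0, "ay": 0, "az": 0}, {"x": -0.5, "y": 0, "z": 0.3, "ax": 0, "ay": 0, "az": 0}, {"x": -0.5, "y": 0, "z": 0.35, "ax": 0, "ay": 0, "az": 0}]}}

```text
time: 15.6
tool_pos: [0.6271, 0.0601, 0.2283]
eef_rot: [0.996, -0.092, -0.0, 0.0]
wrist_force: [3.2, -1.1, 1.2]
finger_gap: 0.003
```

Run:
```python
from h import *
s,M=st()
```

```text
t 15.6 tcp [0.6271 0.0601 0.2283] feeder mm [ 34.4704   0.9373 228.2803] tool x yaw -10.584060129046064 z [-0.0001 -0.0001 -1.    ] f(feeder) [ 3.3346 -0.523   1.2469] gap 0.00335822037354916
```

>>> {"fn": "jog_arm", "kwargs": {"targets": [{"x": -0.53, "y": 0, "z": 0.37, "ax": 0, "ay": 0, "az": 0}, {"x": -0.53, "y": 0, "z": 0.37, "ax": 0, "ay": 0, "az": 0}, {"x": -0.46, "y": 0, "z": 0.43, "ax": 0, "ay": 0, "az": 0}, {"x": -0.46, "y": 0, "z": 0.43, "ax": 0, "ay": 0, "az": 0}, {"x": -0.41, "y": 0, "z": 0.48, "ax": 0, "ay": 0, "az": 0}, {"x": -0.41, "y": 0, "z": 0.48, "ax": 0, "ay": 0, "az": 0}, {"x": -0.36, "y": 0, "z": 0.52, "ax": 0, "ay": 0, "az": 0}, {"x": -0.36, "y": 0, "z": 0.52, "ax": 0, "ay": 0, "az": 0}, {"x": -0.31, "y": 0, "z": 0.55, "ax": 0, "ay": 0, "az": 0}, {"x": -0.31, "y": 0, "z": 0.55, "ax": 0, "ay": 0, "az": 0}]}}

```text
time: 16.85
tool_pos: [0.5865, 0.0679, 0.1809]
eef_rot: [0.996, -0.092, -0.0, -0.0]
wrist_force: [2.0, 0.5, 2.9]
finger_gap: 0.003
```

Run:
```python
from h import *
s,M=st()
for n in("side",):
    im=viewer.read_camera(n)[:,:,::-1];cv2.imwrite(f"pics/{n}6.png",im)
q=cv2.imread("pics/side6.png")[110:245,180:320]
cv2.imwrite("pics/crop6.png",np.clip(cv2.resize(q,None,fx=4,fy=4,interpolation=cv2.INTER_CUBIC)*1.7,0,255).astype('uint8'))
```

```text
t 16.85 tcp [0.5865 0.0679 0.1809] feeder mm [ -6.8627   1.1669 180.9427] tool x yaw -10.57136448855601 z [-0.0001  0.0002 -1.    ] f(feeder) [1.8687 0.8651 2.8626] gap 0.003014314684080658
```

View pics/crop6.png

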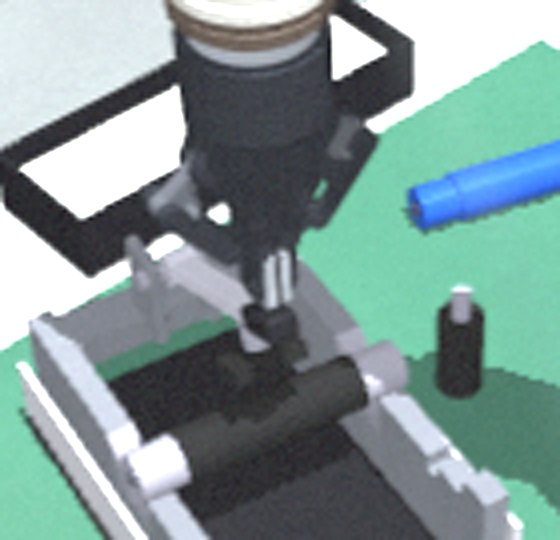

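The picture shows the shut fingers on top of the handle (crop (272,320)), the pad just above the roller, and the roller seated at (160,465) and (385,368). Continuing, slowly.

>>> {"fn": "jog_arm", "kwargs": {"targets": [{"x": -0.26, "y": 0, "z": 0.55, "ax": 0, "ay": 0, "az": 0}, {"x": -0.26, "y": 0, "z": 0.55, "ax": 0, "ay": 0, "az": 0}, {"x": -0.15, "y": 0, "z": 0.4, "ax": 0, "ay": 0, "az": 0}, {"x": -0.12, "y": 0, "z": 0.4, "ax": 0, "ay": 0, "az": 0}, {"x": -0.1, "y": 0, "z": 0.4, "ax": 0, "ay": 0, "az": 0}, {"x": -0.1, "y": 0, "z": 0.3, "ax": 0, "ay": 0, "az": 0}, {"x": -0.05, "y": 0, "z": 0.2, "ax": 0, "ay": 0, "az": 0}, {"x": -0.05, "y": 0, "z": 0.1, "ax": 0, "ay": 0, "az": 0}, {"x": 0, "y": 0, "z": 0, "ax": 0, "ay": 0, "az": 0}, {"x": 0, "y": 0, "z": 0, "ax": 0, "ay": 0, "az": 0}]}}

```text
time: 18.15
tool_pos: [0.576, 0.0696, 0.1523]
eef_rot: [0.996, -0.092, -0.0, 0.0]
wrist_force: [0.9, 0.3, 1.1]
finger_gap: 0.001
```

Run:
```python
from h import *
s,M=st()
```

```text
t 18.15 tcp [0.576  0.0696 0.1523] feeder mm [-17.4359   0.9503 152.2928] tool x yaw -10.585493787489792 z [-0.     -0.0001 -1.    ] f(feeder) [0.8583 0.4148 1.071 ] gap 0.0005051289413203437
```

>>> {"fn": "jog_arm", "kwargs": {"targets": [{"x": -0.02, "y": 0, "z": 0.08, "ax": 0, "ay": 0, "az": 0}, {"x": -0.02, "y": 0, "z": 0.08, "ax": 0, "ay": 0, "az": 0}, {"x": -0.02, "y": 0, "z": 0.08, "ax": 0, "ay": 0, "az": 0}, {"x": -0.02, "y": 0, "z": 0.08, "ax": 0, "ay": 0, "az": 0}, {"x": -0.01, "y": 0, "z": 0.08, "ax": 0, "ay": 0, "az": 0}, {"x": -0.01, "y": 0, "z": 0.08, "ax": 0, "ay": 0, "az": 0}, {"x": -0.01, "y": 0, "z": 0.02, "ax": 0, "ay": 0, "az": 0}, {"x": 0, "y": 0, "z": 0.02, "ax": 0, "ay": 0, "az": 0}, {"x": 0, "y": 0, "z": 0.02, "ax": 0, "ay": 0, "az": 0}, {"x": 0, "y": 0, "z": 0.02, "ax": 0, "ay": 0, "az": 0}]}}

```text
time: 19.4
tool_pos: [0.575, 0.0699, 0.1467]
eef_rot: [0.996, -0.092, 0.0, 0.0]
wrist_force: [1.8, -0.2, 2.9]
finger_gap: 0.004
```

>>> {"fn": "jog_arm", "kwargs": {"targets": [{"x": 0, "y": 0, "z": 0.02, "ax": 0, "ay": 0, "az": 0}, {"x": 0, "y": 0, "z": 0.02, "ax": 0, "ay": 0, "az": 0}, {"x": 0, "y": 0, "z": 0.02, "ax": 0, "ay": 0, "az": 0}, {"x": 0, "y": 0, "z": 0.02, "ax": 0, "ay": 0, "az": 0}, {"x": 0, "y": 0, "z": 0.02, "ax": 0, "ay": 0, "az": 0}, {"x": 0, "y": 0, "z": 0.02, "ax": 0, "ay": 0, "az": 0}, {"x": 0, "y": 0, "z": 0.02, "ax": 0, "ay": 0, "az": 0}, {"x": 0, "y": 0, "z": 0.02, "ax": 0, "ay": 0, "az": 0}, {"x": 0, "y": 0, "z": 0.02, "ax": 0, "ay": 0, "az": 0}, {"x": 0, "y": 0, "z": 0.02, "ax": 0, "ay": 0, "az": 0}]}}

```text
time: 20.65
tool_pos: [0.5747, 0.0699, 0.1446]
eef_rot: [0.996, -0.092, -0.0, 0.0]
wrist_force: [-0.3, 0.1, 2.2]
finger_gap: -0.002
```

>>> {"fn": "jog_arm", "kwargs": {"targets": [{"x": 0, "y": 0, "z": 0.02, "ax": 0, "ay": 0, "az": 0}, {"x": 0, "y": 0, "z": 0.02, "ax": 0, "ay": 0, "az": 0}, {"x": 0, "y": 0, "z": 0.02, "ax": 0, "ay": 0, "az": 0}, {"x": 0, "y": 0, "z": 0.02, "ax": 0, "ay": 0, "az": 0}, {"x": 0, "y": 0, "z": 0.02, "ax": 0, "ay": 0, "az": 0}, {"x": 0, "y": 0, "z": 0.02, "ax": 0, "ay": 0, "az": 0}, {"x": 0, "y": 0, "z": 0.02, "ax": 0, "ay": 0, "az": 0}, {"x": 0, "y": 0, "z": 0.02, "ax": 0, "ay": 0, "az": 0}, {"x": 0, "y": 0, "z": 0.02, "ax": 0, "ay": 0, "az": 0}, {"x": 0, "y": 0, "z": 0.02, "ax": 0, "ay": 0, "az": 0}]}}

```text
time: 21.9
tool_pos: [0.5749, 0.0698, 0.1427]
eef_rot: [0.996, -0.092, -0.0, 0.0]
wrist_force: [-1.9, 0.4, 4.1]
finger_gap: -0.002
```

>>> {"fn": "jog_arm", "kwargs": {"targets": [{"x": 0, "y": 0, "z": 0.02, "ax": 0, "ay": 0, "az": 0}, {"x": 0, "y": 0, "z": 0.02, "ax": 0, "ay": 0, "az": 0}, {"x": 0, "y": 0, "z": 0.02, "ax": 0, "ay": 0, "az": 0}, {"x": 0, "y": 0, "z": 0.02, "ax": 0, "ay": 0, "az": 0}, {"x": 0, "y": 0, "z": 0.02, "ax": 0, "ay": 0, "az": 0}, {"x": 0, "y": 0, "z": 0, "ax": 0, "ay": 0, "az": 0}, {"x": 0, "y": 0, "z": 0, "ax": 0, "ay": 0, "az": 0}, {"x": 0, "y": 0, "z": 0, "ax": 0, "ay": 0, "az": 0}, {"x": 0, "y": 0, "z": 0, "ax": 0, "ay": 0, "az": 0}, {"x": 0, "y": 0, "z": 0, "ax": 0, "ay": 0, "az": 0}]}}

```text
time: 23.15
tool_pos: [0.5751, 0.0698, 0.1417]
eef_rot: [0.996, -0.092, 0.0, -0.0]
wrist_force: [-1.7, 0.2, 1.9]
finger_gap: -0.005
```

Run:
```python
from h import *
s,M=st()
print(s['ft_torque'])
```

```text
t 23.15 tcp [0.5751 0.0698 0.1417] feeder mm [-18.4041   0.9875 141.6989] tool x yaw -10.586951660846623 z [ 0.0002  0.     -1.    ] f(feeder) [-1.6862 -0.1443  1.9254] gap -0.004553355029778352
[0.0759 0.2971 0.0252]
```

>>> {"fn": "jog_arm", "kwargs": {"targets": [{"x": 0, "y": 0, "z": 0.02, "ax": 0, "ay": 0, "az": 0}, {"x": 0, "y": 0, "z": 0.02, "ax": 0, "ay": 0, "az": 0}, {"x": 0, "y": 0, "z": 0.02, "ax": 0, "ay": 0, "az": 0}, {"x": 0, "y": 0, "z": 0.02, "ax": 0, "ay": 0, "az": 0}, {"x": 0, "y": 0, "z": 0.02, "ax": 0, "ay": 0, "az": 0}, {"x": 0, "y": 0, "z": 0.02, "ax": 0, "ay": 0, "az": 0}, {"x": 0, "y": 0, "z": 0.02, "ax": 0, "ay": 0, "az": 0}, {"x": 0, "y": 0, "z": 0.02, "ax": 0, "ay": 0, "az": 0}, {"x": 0, "y": 0, "z": 0.02, "ax": 0, "ay": 0, "az": 0}, {"x": 0, "y": 0, "z": 0.02, "ax": 0, "ay": 0, "az": 0}]}}

```text
time: 24.4
tool_pos: [0.5749, 0.0699, 0.14]
eef_rot: [0.996, -0.092, -0.0, 0.0]
wrist_force: [-2.7, 0.4, 6.3]
finger_gap: -0.002
```

>>> {"fn": "jog_arm", "kwargs": {"targets": [{"x": 0, "y": 0, "z": 0.02, "ax": 0, "ay": 0, "az": 0}, {"x": 0, "y": 0, "z": 0.02, "ax": 0, "ay": 0, "az": 0}, {"x": 0, "y": 0, "z": 0.02, "ax": 0, "ay": 0, "az": 0}, {"x": 0, "y": 0, "z": 0, "ax": 0, "ay": 0, "az": 0}, {"x": 0, "y": 0, "z": 0, "ax": 0, "ay": 0, "az": 0}, {"x": 0, "y": 0, "z": 0, "ax": 0, "ay": 0, "az": 0}, {"x": 0, "y": 0, "z": 0, "ax": 0, "ay": 0, "az": 0}, {"x": 0, "y": 0, "z": 0, "ax": 0, "ay": 0, "az": 0}, {"x": 0, "y": 0, "z": 0, "ax": 0, "ay": 0, "az": 0}, {"x": 0, "y": 0, "z": 0, "ax": 0, "ay": 0, "az": 0}]}}

```text
time: 25.65
tool_pos: [0.5748, 0.0699, 0.1396]
eef_rot: [0.996, -0.092, -0.0, 0.0]
wrist_force: [-3.0, -0.5, 7.4]
finger_gap: 0.002
```

Run:
```python
from h import *
s,M=st()
```

```text
t 25.65 tcp [0.5748 0.0699 0.1396] feeder mm [-18.6766   1.0583 139.5502] tool x yaw -10.575186142558604 z [-0.0001 -0.0003 -1.    ] f(feeder) [-2.8688 -1.015   7.4193] gap 0.001530936455912585
```

Force now holds steady at 7.4 N with no motion, so the pad is on the roller. Pressing about 0.8 mm more.

>>> {"fn": "jog_arm", "kwargs": {"targets": [{"x": 0, "y": 0, "z": 0.02, "ax": 0, "ay": 0, "az": 0}, {"x": 0, "y": 0, "z": 0.02, "ax": 0, "ay": 0, "az": 0}, {"x": 0, "y": 0, "z": 0.02, "ax": 0, "ay": 0, "az": 0}, {"x": 0, "y": 0, "z": 0.01, "ax": 0, "ay": 0, "az": 0}, {"x": 0, "y": 0, "z": 0, "ax": 0, "ay": 0, "az": 0}, {"x": 0, "y": 0, "z": 0, "ax": 0, "ay": 0, "az": 0}, {"x": 0, "y": 0, "z": 0, "ax": 0, "ay": 0, "az": 0}, {"x": 0, "y": 0, "z": 0, "ax": 0, "ay": 0, "az": 0}, {"x": 0, "y": 0, "z": 0, "ax": 0, "ay": 0, "az": 0}, {"x": 0, "y": 0, "z": 0, "ax": 0, "ay": 0, "az": 0}]}}

```text
time: 26.9
tool_pos: [0.5748, 0.0699, 0.1391]
eef_rot: [0.996, -0.092, -0.0, 0.0]
wrist_force: [-4.9, -1.6, 10.0]
finger_gap: 0.001
```

Run:
```python
from h import *
s,M=st()
```

```text
t 26.9 tcp [0.5748 0.0699 0.1391] feeder mm [-18.7066   1.0104 139.0759] tool x yaw -10.579394824018657 z [-0.0002 -0.0005 -1.    ] f(feeder) [-4.5564 -2.4871 10.025 ] gap 0.0009284262660265223
```

>>> {"fn": "jog_arm", "kwargs": {"targets": [{"x": 0, "y": 0, "z": -0.05, "ax": 0, "ay": 0, "az": 0}, {"x": 0, "y": 0, "z": -0.05, "ax": 0, "ay": 0, "az": 0}, {"x": 0, "y": 0, "z": -0.05, "ax": 0, "ay": 0, "az": 0}, {"x": 0, "y": 0, "z": -0.1, "ax": 0, "ay": 0, "az": 0}, {"x": 0, "y": 0, "z": -0.2, "ax": 0, "ay": 0, "az": 0}, {"x": 0, "y": 0, "z": -0.5, "ax": 0, "ay": 0, "az": 0}, {"x": 0, "y": 0, "z": -2, "ax": 0, "ay": 0, "az": 0}, {"x": 0, "y": 0, "z": -4, "ax": 0, "ay": 0, "az": 0}, {"x": 0, "y": 0, "z": -4, "ax": 0, "ay": 0, "az": 0}, {"x": 0, "y": 0, "z": 0, "ax": 0, "ay": 0, "az": 0}]}}

```text
time: 28.15
tool_pos: [0.5776, 0.071, 0.253]
eef_rot: [0.996, -0.092, 0.004, -0.001]
wrist_force: [-0.4, -0.9, -0.0]
finger_gap: 0.003
```

>>> {"fn": "jog_arm", "kwargs": {"targets": [{"x": -2, "y": 0, "z": -2, "ax": 0, "ay": 0, "az": 0}, {"x": -4, "y": 0, "z": 0, "ax": 0, "ay": 0, "az": 0}, {"x": -4, "y": 0, "z": 0, "ax": 0, "ay": 0, "az": 0}, {"x": -3, "y": 0, "z": 0, "ax": 0, "ay": 0, "az": 0}, {"x": 0, "y": 4, "z": 0, "ax": 0, "ay": 0, "az": 0}, {"x": 0, "y": 4, "z": 0, "ax": 0, "ay": 0, "az": 0}, {"x": 0, "y": 4, "z": 0, "ax": 0, "ay": 0, "az": 0}, {"x": 0, "y": 4, "z": 0, "ax": 0, "ay": 0, "az": 0}, {"x": 0, "y": 0, "z": 0, "ax": 0, "ay": 0, "az": 0}, {"x": 0, "y": 0, "z": 0, "ax": 0, "ay": 0, "az": 0}]}}

```text
time: 29.4
tool_pos: [0.4178, -0.0629, 0.2681]
eef_rot: [0.996, -0.092, 0.0, -0.0]
wrist_force: [-0.1, 0.6, -0.6]
finger_gap: 0.0
```

Run:
```python
from h import *
s,M=st()
for n in("top","side"):
    im=viewer.read_camera(n)[:,:,::-1];cv2.imwrite(f"pics/{n}7.png",im)
t=cv2.imread("pics/top7.png")[110:250,180:300]; s=cv2.imread("pics/side7.png")[130:290,175:320]
t=cv2.resize(t,None,fx=3.3,fy=3.3,interpolation=cv2.INTER_CUBIC); s=cv2.resize(s,None,fx=2.8,fy=2.8,interpolation=cv2.INTER_CUBIC)
h=462;p=lambda a:cv2.copyMakeBorder(a,0,h-a.shape[0],0,0,0)
cv2.imwrite("pics/crop7.png",np.clip(np.hstack([p(t),p(s)])*1.6,0,255).astype('uint8')[:,:800])
for y in(.086,-.086):print("end faces expected crop",(proj("top",VEE+F@[0,y,0])-[180,110])*3.3,(proj("side",VEE+F@[0,y,0])-[175,130])*2.8+[396,0])
hd=VEE+F@[-.027,0,0];hd[2]=.131;print("handle expected",(proj("top",hd)-[180,110])*3.3,(proj("side",hd)-[175,130])*2.8+[396,0])
```

```text
t 29.4 tcp [ 0.4178 -0.0629  0.2681] feeder mm [-148.8604 -158.2168  268.0667] tool x yaw -10.574767278911517 z [ 0.0002  0.0001 -1.    ] f(feeder) [-0.1777  0.6004 -0.6374] gap 2.998823047247798e-05
end faces expected crop [ 84.5228 216.34  ] [505.8913 277.759 ]
end faces expected crop [318.2596 263.8327] [689.083 195.597]
handle expected [189.8994 266.6579] [614.1542 210.5546]
```

View pics/crop7.png

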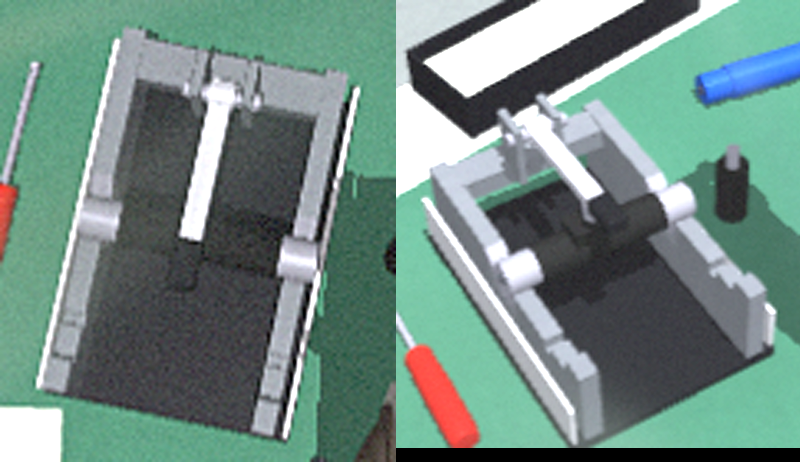

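The final crop shows the arm closed over the roller: bar end at top crop (192,235), handle at (185,268) against an expected (190,267). The roller ends are at (80,217) and (319,263), as expected for seated. The robot is clear, so I hand in.

Run:
```python
from workcell import workorder
print(workorder.close_job())
```

```text
the job is handed in; nothing more can be done
None
```

I rolled the feed roller along the rails with the open fingers until it dropped into the vees. I then swung the pressure arm over with the shut fingers and pressed the handle to 10 N. The job was handed in at about 29.5 s, with the robot clear.

**Roller:** in the last pictures both ends lie within about 1–3 mm of the seated position I predicted, which is as close as the calibration allows. I pushed it lightly and did not grip or lift it.

**Pressure arm:** it stays down after release, with the handle where a closed arm should be. From the swing drag (about 3.4 N) and the 10 N press, I estimate the pad peaked at about 9 N. By the same estimate it keeps about 4.5 N now. I did not measure that remaining force; the wrist force only showed the load while I was pressing.

**Disagreements:** the roller stopped just short of the vees on the first push, at about 20 mm before them, and needed 8 mm more. The side camera read about 1 pixel off my model throughout. While pressing there was also a sideways drag of up to about 5 N on the handle.

**Other things on the desk:** I did not check them one by one. The gripper only touched the roller and the handle, and nothing in the feeder close-ups looked moved.

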